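Seat the domed forming stake in the keyed bench holder

ROBOT

A 6-joint arm with a two-finger parallel gripper is mounted at the origin on a cart in front of the work surface, level with it; the furniture and walls round the work are solid. World frame = base frame: x ahead of the robot, y to its left, z up, the work surface at z = 0. Lengths are in m, angles in rad, forces in N, time in s.
With the tool pointing down it reaches from about 0.15 to 0.775 m from the base axis. Payload 6.1 kg.
Tool frame: the origin (TCP) lies midway between the tips of the shut fingers; the grasp point (between the pads) lies arm.grasp_offset behind it (arm.grasp_offset is the distance from the TCP to the grasp point, in m); z points along the fingers, x is the direction in which the jaws open and shut, and the axes are right-handed (so a half turn about z gives the same grasp; the last joint's range is limited). The gripper opens to 85 mm and grips with 20 to 120 N. Pads are 22 mm wide; open, the fingers measure 114 mm over their backs; the gripper's body (76 mm by 85 mm) begins 54 mm behind the grasp point. The pads swing forward as they close: fully open they stand 13 mm farther back than shut.
Start: joints at [1.276, 0.126, -0.04, 1.405, 0, 1.571], TCP at [0.153, 0.502, 0.231] pointing down, gripper open.
Joint ranges: [-2.72, 2.72], [-0.95, 1.95], [-1.27, 1.35], [-1.78, 2.02], [-1.46, 1.47], [-3.14, 3.14]. Speed limits (rad/s): [2.39, 2.39, 3.01, 3.14, 3.14, 3.14].

INTERFACE

Orientations are given as a rotation vector (axis times angle).
In Python, from bench import arm, snapshot, get_calibration, job_done, masks_of, place_of gives the robot as it stands.
- The arm moves only by the tool servo_tool, never from a script. Its argument "series" is a list of rows, each a list of 3 entries, a list of its own where there are three numbers: the shift along the world's x, y, z in units of 0.1 m (1.0 is 0.1 m), then the turn, a rotation vector about the world's x, y, z in units of 0.08 rad (1.0 is 0.08 rad), then the closure, from -1 (fully open) to 1 (shut). A call has exactly 10 rows; each row shifts and turns the commanded pose from where the row before left it; what a row does not reach is not made up. A row lasts 1/10 s, in which the tool goes at most 50 mm and 8.59 degrees, less where a joint would pass 70% of its speed; a pose out of reach is approached as far as the arm can. A call with a number of a shift or a turn outside -1 to 1 is refused whole. A call with a gripper value outside its range is refused whole. The fingers move at their own pace and stop on an object; "squeeze" is the grip in N (left out, the last holds). Time passes only in rows, so rows that do not move let the fingers close, or fill a call up. It gives the time, the measured TCP pose, the force and the opening at its end, in the units of the state.
- arm.state(): the state, without advancing time (a new reading comes with each control period).
- snapshot(name): name is "side" or "top" or "wrist"; returns the picture (400x640x3 uint8, red, green, blue); there is no depth.
- get_calibration(name): a dict with "fx", "fy", "cx", "cy" (pixels), "rvec" (rotation vector, rad) and "tvec" (3), from world to camera coordinates, as OpenCV has them; the wrist camera has in their place "T_tool_cam" (4x4, takes a point from camera to tool coordinates, whose origin is the TCP and whose axes are the tool frame's). Camera axes: x right, y down, z forward; pixel columns grow to the right and rows downward; lengths in m; the calibration is good to about 2 mm. A picture is of the moment at which its call begins: read the wrist's pose just before it. get_calibration takes no time and is no camera call.
- job_done(): hands the job in, once; it reports no verdict.
Trained networks look in the newest picture that a camera, given by its name, has taken for a name from the list of things; names that differ only in an ending like _2 or _b are one class to them, and where a whole thing is asked for, a point or a joint stands for the part that bears it (a point fixed in the world has none). Each returns a list of dicts, best first, with "p" (0 to 1); they miss things now and then, are a little off and sometimes report something else, mostly with a low value. They report only what shows in the picture. A call takes as long as a camera call.
- masks_of(camera, query): "pixels" (400x640 bool, what is visible of it).
- place_of(camera, query): "point" ([x, y, z] in m, in world coordinates, good to about 4 mm: a listed point, or the origin of a listed thing).
The state is a dict: "time_s": time; "q": joint angles; "dq": joint speeds; "tau": joint torques, N m; "ee_pos": TCP position; "ee_rot": TCP orientation; "ft_force": force on the tool from outside, world axes, zero at the start; "ft_torque": the same for the moment, N m; "width": finger opening in m.
Only numpy, scipy, OpenCV 4.12 (cv2) and the standard library are available. Lean on these libraries where they do the work, as an engineer would, in place of code of your own. Each camera call takes 0.05 s, during which the arm holds its last target. There are 200 camera calls.

TASK

Two small steel forming stakes stand on the bench. Take the one with the round domed head, turn it above the slot of the steel stake holder until its oblong foot lines up, and let it drop fully home so that it stands upright in the holder; press lightly if it rides on the rim. Leave the flat-headed stake where it stands.

Things in the scene. Friction and masses are not known exactly. Their poses are not given: they have to be found in the camera images.
- domed_stake: Loose plain steel stake, 0.2 to 0.4 kg, 81 mm tall, standing upright on the bench. From the bottom up: an oblong foot 60 mm (its x) by 26 mm (its y), 24 mm high, that sticks out to both sides of the neck along x; a square neck 24 x 24 mm from height 24 to 60 mm, to be gripped on any two opposite sides; a round domed head 36 mm across from 60 to 81 mm. Origin: centre of the underside of the foot; z up. A half turn about z makes no difference.
- flat_stake: The other loose steel stake, to be left alone: the same foot and neck, but a flat oblong head 40 (x) by 36 (y) mm and 18 mm thick, with square corners, its top at 80 mm. Origin: centre of the underside of the foot; z up. The two stakes may have changed places.
- stake_holder: Dark steel block fixed to the bench, 116 mm (its x) by 66 mm (its y), 30 mm high, with a 2 mm bolt head on its top near either end. One oblong slot in the middle of its top, open upward. Origin: centre of the underside, on the bench; z up.
- slot_mouth (a point): Centre of the slot, at the level of the holder's top (30 mm above the bench); axes as the holder's. The slot is 68 mm long (x) by 34 mm wide (y), with a flat floor 22 mm below this point and a 4 mm bevel round its mouth. A stake in it has 4 mm of play on every side of the foot and about 7 degrees each way; when it is home its origin lies 22 mm below this point and the top of the foot stands 2 mm above the holder. It fits with either end of the foot to either end of the slot.

How it is judged:
At the end, for the whole second after the job is handed in: The domed stake stands still and upright (within 7 degrees) in the holder's slot: its origin within 12 mm of the slot's centre seen from above and at least 17 mm below the mouth, its foot in line with the slot (within 11 degrees, either way round) (horizontal distance between domed_stake and slot_mouth below 0.012 m and z of domed_stake in the frame of slot_mouth below -0.017 m and angle between the x axis of domed_stake and the x axis of slot_mouth, either way round below 0.2 rad and angle between domed_stake's own z axis and vertical below 0.12 rad and linear speed of domed_stake below 0.02 m/s); the robot touches nothing.
It fails at once if the flat-headed stake is moved by more than 30 mm or tipped by more than 20 degrees (distance of flat_stake from where it was at the start of the episode above 0.03 m or angle between flat_stake's own z axis and vertical above 0.35 rad).
It also fails if it takes over 42 s, if anything falls off the work surface, if the arm or the gripper's body presses on something with over 40 N, if the wrist force passes 120 N, or if a joint passes its speed limit or range.

## Working session

There is one attempt and no reset: what is moved stays moved. The work goes in short steps, Python scripts to look and compute and a tool call to move; the robot and the scene stay as the last step left them, time stands still between calls to the robot, and variables do not carry over. Pictures are saved under pics/ and viewed, about 8 in all and at most 12, crops included, and the job is handed in when it is done.

Besides the shell and the picture viewer there is one more tool, called by a JSON object that holds its "api" and its "payload", one argument or row to a line. servo_tool: Moves the arm, as the interface text tells. Shifts and turns lie within -1 to 1; 1 stands for 0.1 m of shift or 0.08 rad of turn. Its arguments: {"type":"object","properties":{"series":{"type":"array"},"squeeze":{"type":"number"}},"required":["series"]}

```bash
mkdir -p pics; python3 - <<'E'
from bench import *
import cv2,numpy as np
s=arm.state(); print(s['time_s'],s['ee_pos'],s['ee_rot'],s['width'],arm.grasp_offset)
ims=[]
for c in ['top','side']:
    im=snapshot(c); cv2.imwrite(f'pics/{c}0.png',im[:,:,::-1])
    for q in ['domed_stake','flat_stake','stake_holder','slot_mouth']:
        for r in place_of(c,q)[:2]: print(c,q,np.round(r['point'],4),round(r['p'],2))
    for q in ['domed_stake','flat_stake','stake_holder']:
        for r in masks_of(c,q)[:1]:
            ys,xs=np.nonzero(r['pixels']); print(c,q,round(r['p'],2),xs.min(),xs.max(),ys.min(),ys.max())
            np.save(f'pics/m_{c}_{q}.npy',r['pixels'])
E
```

```text
0.0 [0.15240633 0.50195421 0.23050748] [ 2.52280438e+00  1.87054789e+00 -2.07435219e-03] 0.08512162433954666 0.0187
top domed_stake [ 0.6318  0.2959 -0.0007] 0.69
top flat_stake [ 0.5882  0.098  -0.0007] 0.91
top stake_holder [0.5075 0.3269 0.0006] 0.7
top slot_mouth [0.5095 0.3345 0.0301] 0.74
top domed_stake 0.75 277 306 154 179
top flat_stake 0.57 374 404 169 203
top stake_holder 0.85 239 305 203 254
side domed_stake [0.6265 0.2965 0.0011] 0.79
side flat_stake [0.5846 0.1009 0.0032] 0.76
side stake_holder [ 0.5045  0.3251 -0.0019] 0.69
side slot_mouth [0.507  0.3303 0.0299] 0.66
side flat_stake 0.64 359 385 206 257
side stake_holder 0.59 273 303 178 216
```

```bash
python3 - <<'E'
import cv2,numpy as np
a=cv2.imread('pics/top0.png')[130:280,215:425];b=cv2.imread('pics/side0.png')
cv2.imwrite('pics/v1.png',cv2.resize(a,None,fx=3.8,fy=3.8,interpolation=cv2.INTER_CUBIC)); cv2.imwrite('pics/v2.png',b)
E
```

```text
(no output)
```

View pics/v1.png

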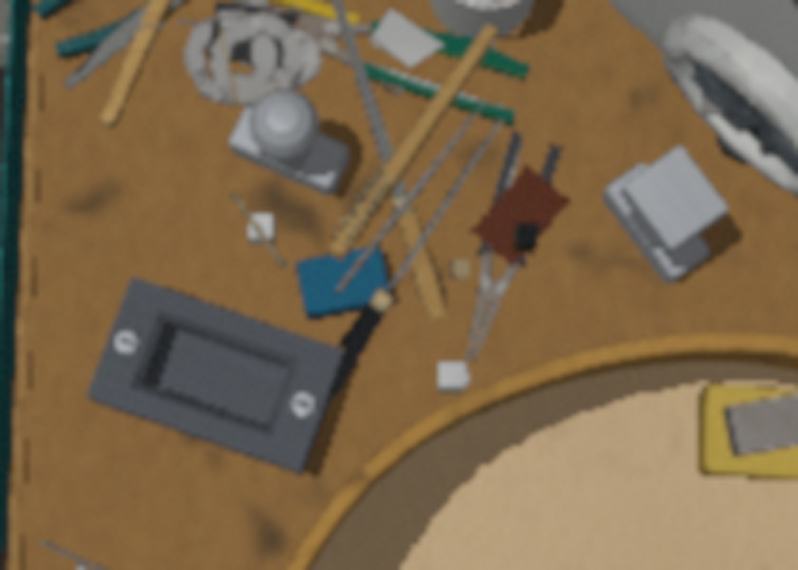

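View pics/v2.png

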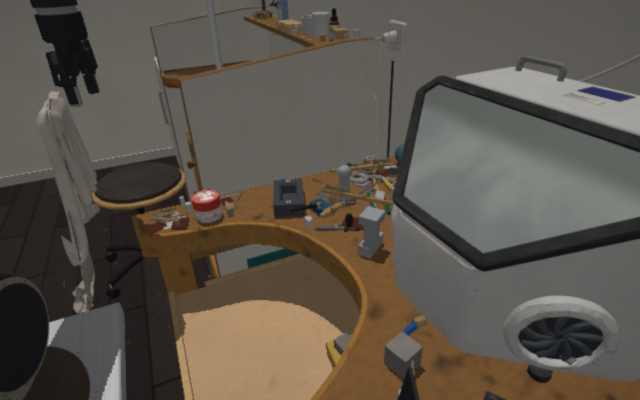

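Top view, in crop pixels: the domed stake's head is at (285,125), with its foot running from (232,140) to (345,170). The flat stake is at (665,210). The holder's corners are near (135,280), (345,350), (305,472) and (92,397). Next I convert these to world positions and angles.

```bash
cat >h.py <<'E'
from bench import *
import cv2,numpy as np
from scipy.spatial.transform import Rotation as R
def ray(c,px,z,pose=None):
    k=get_calibration(c); d=np.array([(px[0]-k['cx'])/k['fx'],(px[1]-k['cy'])/k['fy'],1])
    if c=='wrist':
        T=np.array(k['T_tool_cam']); A=R.from_rotvec(pose[1]).as_matrix()
        o=A@T[:3,3]+pose[0]; d=A@T[:3,:3]@d
    else:
        M=R.from_rotvec(np.ravel(k['rvec'])).as_matrix(); o=-M.T@np.ravel(k['tvec']); d=M.T@d
    return o+d*(z-o[2])/d[2]
E
python3 - <<'E'
from h import *
f=lambda p,z: ray('top',(p[0]/3.8+215,p[1]/3.8+130),z)
def show(n,P,z):
    Q=[f(p,z) for p in P]; print(n,np.round(Q,3)[:,:2].tolist(),np.round(np.mean(Q,0),4))
    for i in range(len(Q)):
        v=Q[(i+1)%len(Q)]-Q[i]; print('  len',round(np.hypot(*v[:2]),3),'ang',round(np.degrees(np.arctan2(v[1],v[0])),1))
show('holder',[(135,280),(345,350),(305,472),(92,397)],.03)
show('slot',[(165,317),(295,360),(270,432),(138,387)],.03)
show('footedge',[(231,143),(333,190)],.024)
print('dome',f((285,125),.065))
s=arm.state();print(R.from_rotvec(s['ee_rot']).as_matrix().round(3).tolist(),get_calibration('wrist'))
E
```

```text
holder [[0.553, 0.37], [0.517, 0.261], [0.455, 0.281], [0.493, 0.39]] [0.5047 0.3254 0.03  ]
  len 0.114 ang -108.2
  len 0.065 ang 162.4
  len 0.115 ang 71.0
  len 0.064 ang -18.4
slot [[0.534, 0.354], [0.512, 0.287], [0.475, 0.299], [0.498, 0.366]] [0.5049 0.3264 0.03  ]
  len 0.07 ang -108.1
  len 0.039 ang 161.7
  len 0.071 ang 71.6
  len 0.038 ang -19.5
footedge [[0.627, 0.322], [0.602, 0.268]] [0.6148 0.2953 0.024 ]
  len 0.059 ang -114.9
  len 0.059 ang 65.1
dome [0.62656495 0.29162383 0.065     ]
[[0.291, 0.957, 0.0], [0.957, -0.291, 0.0], [0.0, -0.0, -1.0]] {'fx': 286.4278850546722, 'fy': 286.4278850546722, 'cx': 319.5379427589049, 'cy': 199.33571418526114, 'T_tool_cam': array([[ 9.99998313e-01,  1.11016197e-03,  1.46328040e-03,
         8.93438371e-04],
       [-1.49431237e-03,  9.54974109e-01,  2.96685386e-01,
        -7.50804210e-02],
       [-1.06802607e-03, -2.96687072e-01,  9.54974157e-01,
        -1.42792990e-01],
       [ 0.00000000e+00,  0.00000000e+00,  0.00000000e+00,
         1.00000000e+00]])}
```

{"api": "servo_tool", "payload": {
  "series": [
    [[0.44, -0.2, 0], [0, 0, -0.17], -1],
    [[0.44, -0.2, 0], [0, 0, -0.17], -1],
    [[0.44, -0.2, 0], [0, 0, -0.17], -1],
    [[0.44, -0.2, 0], [0, 0, -0.17], -1],
    [[0.44, -0.2, 0], [0, 0, -0.17], -1],
    [[0.44, -0.2, 0], [0, 0, -0.17], -1],
    [[0.44, -0.2, 0], [0, 0, -0.17], -1],
    [[0.44, -0.2, -0.1], [0, 0, -0.17], -1],
    [[0.44, -0.2, -0.1], [0, 0, -0.17], -1],
    [[0.44, -0.2, -0.1], [0, 0, -0.17], -1]
  ],
  "squeeze": 60
}}

```text
time_s: 1.8
ee_pos: [0.5943, 0.3012, 0.201]
ee_rot: [-2.645, -1.694, -0.001]
ft_force: [0.5, 0.8, 0.2]
width: 0.0856
```

```bash
python3 - <<'E'
from h import *
s=arm.state();print(s['time_s'],s['ee_pos'],R.from_rotvec(s['ee_rot']).as_matrix().round(3).tolist())
im=snapshot('wrist'); cv2.imwrite('pics/w1.png',im[:,:,::-1])
for q in ['domed_stake','slot_mouth','stake_holder']:
    for r in place_of('wrist',q)[:1]: print(q,r)
E
```

```text
1.8 [0.59432823 0.30124209 0.20104161] [[0.418, 0.908, 0.0], [0.908, -0.418, 0.0], [0.001, 0.0, -1.0]]
domed_stake {'point': [0.6274, 0.2938, -0.0018], 'p': 0.6}
slot_mouth {'point': [0.5096, 0.3294, 0.0305], 'p': 0.69}
stake_holder {'point': [0.5052, 0.3305, -0.0006], 'p': 0.79}
```

View pics/w1.png

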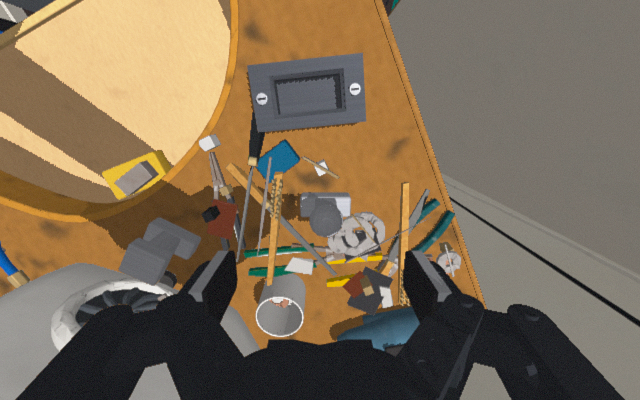

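Wrist view: the domed head is at (325,217) and its foot lies almost level in the image, from (302,194) to (350,192). The jaws are therefore lined up with the foot. The holder's rear edge tilts about 6°, which agrees with 71°. A cup rim shows at (280,315), so I check its clearance.

```bash
python3 - <<'E'
from h import *
s=arm.state();P=(s['ee_pos'],s['ee_rot'])
for n,p,z in [('dome',(325,217),.065),('footL',(302,194),.024),('footR',(350,193),.024),('footRf',(352,207),.024),('cup',(280,290),.06),('cup',(280,290),.09),('cupL',(257,315),.08),('coil',(330,245),.02),
 ('slotA',(273,79),.03),('slotB',(341,69),.03),('slotC',(346,109),.03),('slotD',(277,116),.03),('hA',(249,67),.03),('hB',(363,54),.03),('hC',(366,121),.03),('hD',(256,132),.03)]: print(n,ray('wrist',p,z,P).round(4))
im=cv2.imread('pics/w1.png')
cv2.imwrite('pics/v3.png',cv2.resize(im[40:260,200:400],None,fx=2.7,fy=2.7,interpolation=cv2.INTER_CUBIC))
E
```

```text
dome [0.6233 0.295  0.065 ]
footL [0.6007 0.2768 0.024 ]
footR [0.6228 0.3278 0.024 ]
footRf [0.6396 0.3233 0.024 ]
cup [0.6848 0.2106 0.06  ]
cup [0.6679 0.2237 0.09  ]
cupL [0.6913 0.1819 0.08  ]
coil [0.6755 0.279  0.02  ]
slotA [0.4779 0.3038 0.03  ]
slotB [0.4982 0.3701 0.03  ]
slotC [0.5354 0.3596 0.03  ]
slotD [0.5116 0.2911 0.03  ]
hA [0.458  0.2872 0.03  ]
hB [0.4948 0.3952 0.03  ]
hC [0.5553 0.374  0.03  ]
hD [0.5168 0.2632 0.03  ]
```

View pics/v3.png

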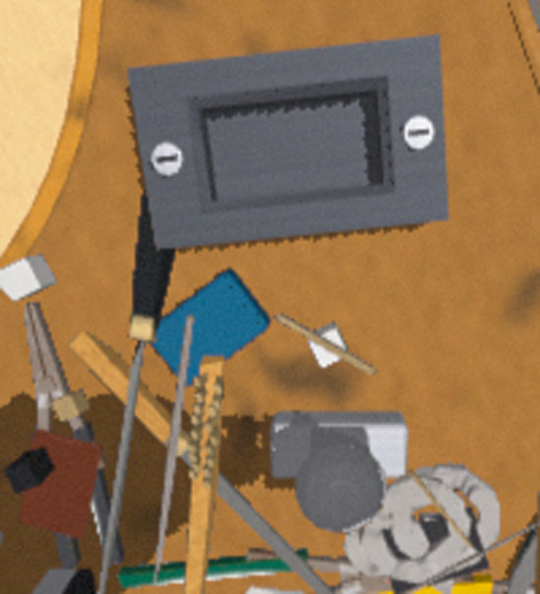

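{"api": "servo_tool", "payload": {
  "series": [
    [[0.16, -0.04, 0], [0, 0, 0.1], -1],
    [[0.16, -0.03, 0], [0, 0, 0.1], -1],
    [[0, 0, -0.22], [0, 0, 0], -1],
    [[0, 0, -0.22], [0, 0, 0], -1],
    [[0, 0, -0.22], [0, 0, 0], -1],
    [[0, 0, -0.22], [0, 0, 0], -1],
    [[0, 0, -0.2], [0, 0, 0], -1],
    [[0, 0, -0.2], [0, 0, 0], -1],
    [[0, 0, -0.1], [0, 0, 0], -1],
    [[0, 0, 0], [0, 0, 0], -1]
  ]
}}

```text
time_s: 3.0
ee_pos: [0.623, 0.2958, 0.0624]
ee_rot: [-2.63, -1.718, 0.003]
ft_force: [-0.2, 0.2, -0.0]
width: 0.0854
```

```bash
python3 - <<'E'
from h import *
s=arm.state();print(s['time_s'],s['ee_pos'],s['ft_force'])
im=snapshot('wrist'); cv2.imwrite('pics/w2.png',im[:,:,::-1])
P=(s['ee_pos'],s['ee_rot'])
for r in place_of('wrist','domed_stake')[:1]: print(r)
E
```

```text
3.0 [0.62298138 0.29576666 0.06240193] [-0.19210989  0.197249   -0.00735495]
{'point': [0.6285, 0.2949, -0.0024], 'p': 0.94}
```

View pics/w2.png

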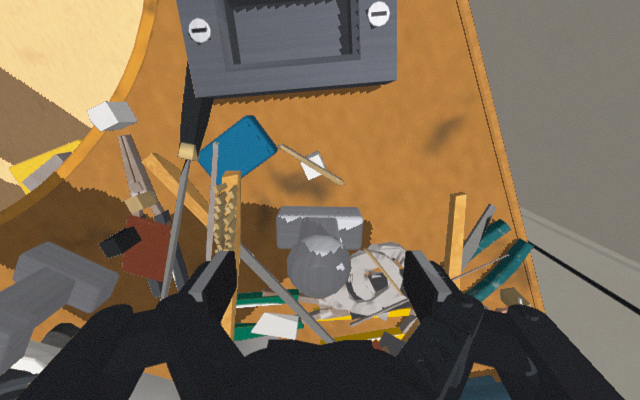

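The stake is centred between the fingers: head at (318,265), foot level from (277,207) to (362,207). I finish the descent and close.

{"api": "servo_tool", "payload": {
  "series": [
    [[0.02, -0.01, -0.08], [0, 0, 0], -1],
    [[0.02, -0.01, -0.1], [0, 0, 0], -1],
    [[0, 0, -0.1], [0, 0, 0], -1],
    [[0, 0, -0.1], [0, 0, 0], -1],
    [[0, 0, 0], [0, 0, 0], 1],
    [[0, 0, 0], [0, 0, 0], 1],
    [[0, 0, 0], [0, 0, 0], 1],
    [[0, 0, 0], [0, 0, 0], 1],
    [[0, 0, 0], [0, 0, 0], 1],
    [[0, 0, 0], [0, 0, 0], 1]
  ]
}}

```text
time_s: 4.1
ee_pos: [0.6288, 0.2932, 0.0259]
ee_rot: [2.631, 1.716, 0.001]
ft_force: [-0.6, -0.7, 1.9]
width: 0.0302
```

{"api": "servo_tool", "payload": {
  "series": [
    [[0, 0, 0], [0, 0, 0], 1],
    [[0, 0, 0], [0, 0, 0], 1],
    [[0, 0, 0], [0, 0, 0], 1],
    [[0, 0, 0], [0, 0, 0], 1],
    [[0, 0, 0.1], [0, 0, 0], 1],
    [[0, 0, 0.1], [0, 0, 0], 1],
    [[0, 0, 0.1], [0, 0, 0], 1],
    [[0, 0, 0.1], [0, 0, 0], 1],
    [[0, 0, 0.1], [0, 0, 0], 1],
    [[0, 0, 0.1], [0, 0, 0], 1]
  ]
}}

```text
time_s: 5.1
ee_pos: [0.6286, 0.2934, 0.0863]
ee_rot: [-2.631, -1.716, -0.001]
ft_force: [0.9, 0.8, -2.9]
width: 0.0298
```

```bash
python3 - <<'E'
from h import *
s=arm.state();print(s['time_s'],s['ee_pos'],s['ft_force'],s['width'])
im=snapshot('wrist'); cv2.imwrite('pics/w3.png',im[:,:,::-1])
for q in ['domed_stake','slot_mouth','stake_holder']:
    for r in place_of('wrist',q)[:1]: print(q,r)
E
```

```text
5.1 [0.62860094 0.2934285  0.08632053] [ 0.87706596  0.81136356 -2.88987821] 0.029819652547731605
domed_stake {'point': [0.6261, 0.2991, 0.0576], 'p': 0.82}
slot_mouth {'point': [0.5032, 0.3258, 0.0331], 'p': 0.97}
stake_holder {'point': [0.5066, 0.332, -0.0008], 'p': 0.82}
```

View pics/w3.png

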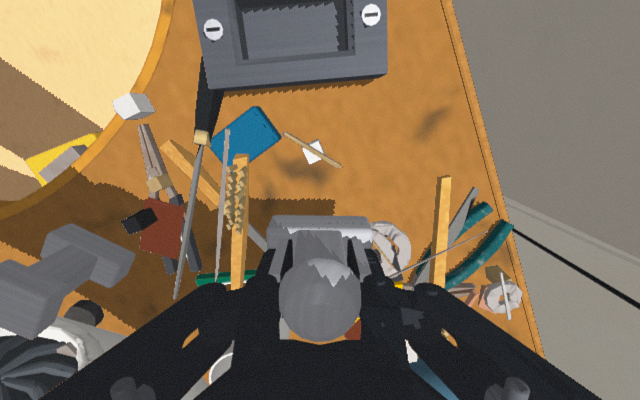

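The stake is lifted and centred in the hand. Its foot is level from (270,217) to (370,217), and the measured weight is about 2.9 N. I now move it over the slot while turning about 5°.

{"api": "servo_tool", "payload": {
  "series": [
    [[-0.1, 0.03, 0], [0, 0, 0.1], 1],
    [[-0.16, 0.05, 0], [0, 0, 0.15], 1],
    [[-0.2, 0.06, 0], [0, 0, 0.2], 1],
    [[-0.2, 0.06, 0], [0, 0, 0.2], 1],
    [[-0.2, 0.06, 0], [0, 0, 0.2], 1],
    [[-0.2, 0.05, 0], [0, 0, 0.15], 1],
    [[-0.12, 0.03, 0], [0, 0, 0.1], 1],
    [[-0.06, 0.02, 0], [0, 0, 0], 1],
    [[0, 0, -0.1], [0, 0, 0], 1],
    [[0, 0, 0], [0, 0, 0], 1]
  ]
}}

```text
time_s: 6.3
ee_pos: [0.5043, 0.3288, 0.0736]
ee_rot: [2.553, 1.83, -0.003]
ft_force: [0.2, -0.1, -1.7]
width: 0.0301
```

```bash
python3 - <<'E'
from h import *
s=arm.state();M=R.from_rotvec(s['ee_rot']).as_matrix();print(s['time_s'],s['ee_pos'],np.degrees(np.arctan2(M[1,0],M[0,0])),s['ft_force'],s['width'])
im=snapshot('wrist'); cv2.imwrite('pics/w4.png',im[:,:,::-1])
for q in ['domed_stake','slot_mouth','stake_holder']:
    for r in place_of('wrist',q)[:1]: print(q,r)
im=snapshot('top')
for q in ['domed_stake','slot_mouth','stake_holder']:
    for r in place_of('top',q)[:1]: print(q,r)
cv2.imwrite('pics/v5.png',cv2.resize(cv2.imread('pics/w4.png')[100:350,170:470],None,fx=2.4,fy=2.4,interpolation=cv2.INTER_CUBIC))
E
```

```text
6.3 [0.50428268 0.32883482 0.07359304] 71.26506276318815 [ 0.23039747 -0.09683879 -1.74738071] 0.030059155173101846
domed_stake {'point': [0.5047, 0.3277, 0.0462], 'p': 0.7}
slot_mouth {'point': [0.5066, 0.3261, 0.0335], 'p': 0.8}
stake_holder {'point': [0.5065, 0.3292, -0.0005], 'p': 0.89}
```

View pics/v5.png

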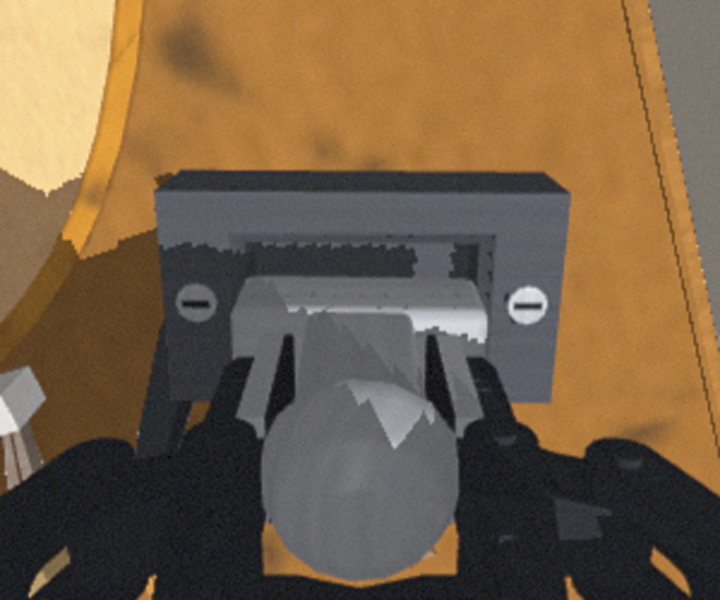

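```bash
python3 - <<'E'
from h import *
s=arm.state();P=(s['ee_pos'],s['ee_rot']);M=R.from_rotvec(P[1]).as_matrix()
f=lambda u,v,z:(M.T@(ray('wrist',(u/2.4+170,v/2.4+100),z,P)-P[0]))[:2]*1000
for n,a in dict(foot_near_bottomL=(245,277,.0477),R=(478,280,.0477),holdL=(157,191,.03),holdR=(569,191,.03),holdFR=(552,402,.03),holdFL=(172,402,.03),boltL=(196,303,.031),boltR=(527,305,.031),topnear=(360,312,.0717),foottopL=(232,315,.0717),foottopR=(488,315,.0717)).items(): print(n,f(*a).round(1))
E
```

```text
foot_near_bottomL [-28.9 -11.5]
R [ 32.7 -10.7]
holdL [-55.4 -30.5]
holdR [ 60.2 -30.7]
holdFR [61.1 36.3]
holdFL [-56.5  36.4]
boltL [-46.6   2.9]
boltR [50.7  3.5]
topnear [  1.4 -11.8]
foottopL [-28.1 -11.1]
foottopR [ 31.  -11.1]
```

The offset between stake and slot is about 1 mm, which is inside the 4 mm play, and the angle is within 1°. I lower it.

{"api": "servo_tool", "payload": {
  "series": [
    [[0.01, 0, -0.04], [0, 0, 0], 1],
    [[0, 0, -0.04], [0, 0, 0], 1],
    [[0, 0, -0.04], [0, 0, 0], 1],
    [[0, 0, -0.04], [0, 0, 0], 1],
    [[0, 0, -0.04], [0, 0, 0], 1],
    [[0, 0, -0.04], [0, 0, 0], 1],
    [[0, 0, -0.04], [0, 0, 0], 1],
    [[0, 0, -0.04], [0, 0, 0], 1],
    [[0, 0, -0.04], [0, 0, 0], 1],
    [[0, 0, 0], [0, 0, 0], 1]
  ]
}}

```text
time_s: 7.7
ee_pos: [0.5052, 0.3291, 0.0385]
ee_rot: [-2.553, -1.83, 0.002]
ft_force: [-0.1, -0.1, -1.7]
width: 0.0296
```

{"api": "servo_tool", "payload": {
  "series": [
    [[0, 0, -0.02], [0, 0, 0], 1],
    [[0, 0, -0.02], [0, 0, 0], 1],
    [[0, 0, 0], [0, 0, 0], 1],
    [[0, 0, 0], [0, 0, 0], -1],
    [[0, 0, 0], [0, 0, 0], -1],
    [[0, 0, 0], [0, 0, 0], -1],
    [[0, 0, 0], [0, 0, 0], -1],
    [[0, 0, 0], [0, 0, 0], -1],
    [[0, 0, 0], [0, 0, 0], -1],
    [[0, 0, 0], [0, 0, 0], -1]
  ]
}}

```text
time_s: 8.7
ee_pos: [0.5056, 0.3294, 0.0353]
ee_rot: [-2.553, -1.83, -0.0]
ft_force: [0.7, -0.7, 0.3]
width: 0.0855
```

Open. I raise straight up and check.

{"api": "servo_tool", "payload": {
  "series": [
    [[0, 0, 0.05], [0, 0, 0], -1],
    [[0, 0, 0.1], [0, 0, 0], -1],
    [[0, 0, 0.15], [0, 0, 0], -1],
    [[0, 0, 0.2], [0, 0, 0], -1],
    [[0, 0, 0.2], [0, 0, 0], -1],
    [[0, 0, 0.2], [0, 0, 0], -1],
    [[0, 0, 0.2], [0, 0, 0], -1],
    [[0, 0, 0.2], [0, 0, 0], -1],
    [[0, 0, 0.1], [0, 0, 0], -1],
    [[0, 0, 0], [0, 0, 0], -1]
  ]
}}

```text
time_s: 9.7
ee_pos: [0.5063, 0.3298, 0.1775]
ee_rot: [2.553, 1.83, 0.006]
ft_force: [-0.3, 0.1, -0.5]
width: 0.0855
```

```bash
python3 - <<'E'
from h import *
s=arm.state();print(s['time_s'],s['ee_pos'],s['ft_force'],s['width'])
for c in ['wrist','side']:
    im=snapshot(c); cv2.imwrite(f'pics/e_{c}.png',im[:,:,::-1])
    for q in ['domed_stake','slot_mouth','flat_stake']:
        for r in place_of(c,q)[:1]: print(c,q,np.round(r['point'],4),r['p'])
a=cv2.imread('pics/e_wrist.png')[100:350,170:470];b=cv2.imread('pics/e_side.png')[140:240,240:340]
cv2.imwrite('pics/v6.png',np.hstack([cv2.resize(a,(480,400)),cv2.resize(b,(320,400))]))
E
```

```text
9.7 [0.50631204 0.32984433 0.17747662] [-0.3227019   0.09705101 -0.47298193] 0.08549993750771606
wrist domed_stake [0.5046 0.3285 0.004 ] 0.75
wrist flat_stake [0.589  0.1021 0.0008] 0.88
side domed_stake [0.5069 0.3281 0.0079] 0.63
side slot_mouth [0.5043 0.3298 0.0299] 0.7
side flat_stake [0.5848 0.1006 0.0013] 0.82
```

View pics/v6.png

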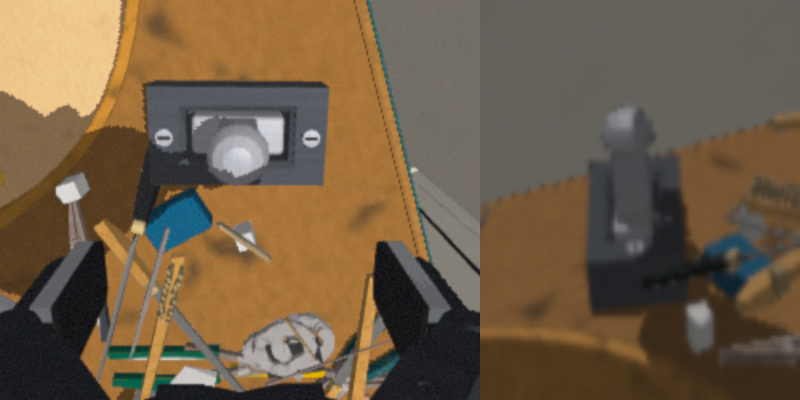

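The stake stands upright in the slot. Its foot is at (192–283, 115–155) in the left panel, parallel to the slot with a gap all round. Its height of about 4–8 mm fits the 8 mm expected when home. The gripper is clear and the flat stake hasn't moved.

```bash
python3 -c "
from bench import *
job_done()"
```

```text
the job is handed in; nothing more can be done
```

The domed stake now stands in the holder's slot, and I handed the job in at about 10 s of the 42 s allowed. I gripped it by the neck, turned it about 5° to line up with the slot, lowered it and released it. It needed no pressing.

**Final position:** the last pictures show it upright, with the foot parallel to the slot. Its measured origin is about 2–3 mm from the slot's centre. Its height reads 4 mm from the wrist camera and 8 mm from the side camera. Fully home would be 8 mm, so the two agree within the networks' error of about 4 mm.

**Flat stake and gripper:** the flat stake still reads within a few millimetres of where it started, also within that error. The gripper is open and well clear of everything.

**One reading that disagreed:** the gripper reported about 30 mm of opening while holding the 24 mm neck. I did not find out why, but the grip held with no visible shift. I measured the angle and upright stance only by eye in the last pictures.

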